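# Wipe the fallen plaster chips off the writing board

## Task

Plaster chips have fallen from the wall onto the green writing board: take the scraper block by its handle and wipe all four chips along the board into the blue tray at its end, without touching a chip with the gripper. Then stand the scraper upright back in the middle of its grey felt pad and let go; leave the stapler, mug and bottle where they are.

Things in the scene. Friction and masses are not known exactly. Their poses are not given: they have to be found in the camera images.
- board: Dark green writing board fixed flat on the desk, blue catch tray joined to its -y end. Origin: on the desk, under the centre of the green surface. Surface 35 mm above the desk, 170 mm wide (board x, -85 to +85), 250 mm long (board y, -125 to +125). Aluminium rails 10 mm wide stand 8 mm above it along both long sides and at the +y end; the -y end is open
- board_top (a point): Centre of the board's green surface, at surface height; axes as the board's. At the start the chips lie flat on the surface, their centres between y = -75 and +40 mm
- tray_floor (a point): Centre of the tray's inner floor, 100 mm long (board y -125 to -225) and 170 mm wide, 4 mm above the desk; axes as the board's. From the board's open end one drops straight into it; its three other walls are 10 mm thick and rise 43 mm above the desk
- pad: Grey felt pad fixed on the desk, 160 mm (its x) by 80 mm (its y), 4 mm thick, where the scraper stands. Origin: centre of its underside, on the desk
- scraper_center (a point): Scraper block, about 160 g, on its rubber sole: orange base 115 mm long (its x), 32 mm wide (its y), 22 mm high; above it, centred, a pale wooden handle 90 mm long, 24 mm thick (its y), from 22 to 62 mm above the sole, to be pinched across the 24 mm from above. This point: its centre, 31 mm above the sole; z up
- chip0_center (a point): Loose white plaster chip, flat, 44 x 30 x 9 mm, 14 g; this point is its centre, 4.5 mm above its underside
- chip1_center (a point): Loose white plaster chip, flat, 44 x 30 x 9 mm, 14 g; this point is its centre, 4.5 mm above its underside
- chip2_center (a point): Loose white plaster chip, flat, 44 x 30 x 9 mm, 14 g; this point is its centre, 4.5 mm above its underside
- chip3_center (a point): Loose white plaster chip, flat, 44 x 30 x 9 mm, 14 g; this point is its centre, 4.5 mm above its underside
- stapler_center (a point): Red and black stapler lying on the desk, 135 x 36 x 46 mm; its long side along its x; this point is 23 mm up, half its height. Leave alone
- mug_center (a point): White mug, 80 mm across, 90 mm high; this point is on its axis, half-way up. Leave alone
- bottle_center (a point): White bottle with pink label and cap, 56 mm across, 120 mm high; this point is on its axis, half-way up. Leave alone
Not all that is in view belongs to the job. Leave any brown or red look-alike of the part that bears chip0_center alone.

How it is judged (in metres and radians):
On the way, in this order (a step that is already met when the one before it is completed fails the run):
1. the scraper is down at the board's surface, upright (z of scraper_center in the frame of board below 0.075 m and y of scraper_center in the frame of board between -0.13 and 0.125 m and x of scraper_center in the frame of board between -0.085 and 0.085 m and angle between scraper_center's own z axis and vertical below 0.3 rad), for 0.2 s.
2. all four chips are in the tray (y of chip0_center in the frame of board between -0.225 and -0.125 m and x of chip0_center in the frame of board between -0.085 and 0.085 m and z of each of chip0_center, chip1_center, chip2_center, chip3_center in the frame of board below 0.035 m and y of chip1_center in the frame of board between -0.225 and -0.125 m and x of chip1_center in the frame of board between -0.085 and 0.085 m and y of chip2_center in the frame of board between -0.225 and -0.125 m and x of chip2_center in the frame of board between -0.085 and 0.085 m and y of chip3_center in the frame of board between -0.225 and -0.125 m and x of chip3_center in the frame of board between -0.085 and 0.085 m), for 0.2 s.
At the end, for the whole second after the job is handed in: All four chips lie in the tray (centres inside its walls and below the board's surface); the scraper stands upright (within 0.12 rad) and at rest on the felt pad, its centre within 40 mm of the pad's centre, released (all of step 2 and horizontal distance between scraper_center and pad below 0.04 m and height (world z) of scraper_center between 0.03 and 0.04 m and angle between scraper_center's own z axis and vertical below 0.12 rad and linear speed of scraper below 0.02 m/s); the robot touches nothing.
It fails at once if a chip is touched by the gripper or arm (contact force between any of chip0, chip1, chip2, chip3 and the fingers above 0.3 N or contact force between any of chip0, chip1, chip2, chip3 and the arm above 0.3 N).
It fails at once if the stapler, mug or bottle is moved by more than 20 mm (distance of any of stapler_center, mug_center, bottle_center from where it was at the start of the episode above 0.02 m).
It also fails if it takes over 58 s, if anything falls off the work surface, if the arm or the gripper's body presses on something with over 40 N, if the wrist force passes 120 N, or if a joint passes its speed limit or range.

## Robot

A 6-joint arm with a two-finger parallel gripper is mounted at the origin on the work surface. World frame = base frame: x ahead of the robot, y to its left, z up, the work surface at z = 0. Lengths are in mm, angles in rad, forces in N, time in s.
With the tool pointing down it reaches from about 200 to 875 mm from the base axis. Payload 3.4 kg.
Tool frame: the origin (TCP) lies on the centre line of the jaws, within the pads' length; the fingertips stand 22 mm ahead of it and the grasp point (between the pads) lies 3 mm ahead of it; z points along the fingers, y is the line along which they close (so a half turn about z gives the same grasp; the last joint's range is limited). The gripper opens to 94 mm and grips with 3 to 60 N. Pads are 16 mm wide; open, the fingers measure 119 mm over their backs; the gripper's body (75 mm by 177 mm) begins 78 mm behind the grasp point.
Start: joints at [-1.34, 0.276, 1.505, -0, 1.361, -0.121], TCP at [198.139, -539.819, 227.493] pointing down, gripper open.
Joint ranges: [-2.89, 2.89], [-0.75, 2.08], [0.22, 2.7], [-1.18, 4.32], [0.11, 2.71], [-2.7, 2.7]. Speed limits (rad/s): [2.57, 2.57, 3.14, 3.14, 3.14, 3.14].

## Interface

Orientations are given as a rotation vector (axis times angle).
In Python, from cell import sense, read_camera, camera_info, hand_in gives the robot as it stands.
- The arm moves only by the tool step_arm, never from a script. Its argument "plan" is text: rows parted by semicolons, each of 6 numbers parted by spaces: the shift along the tool's x, y, z in m, then the turn, a rotation vector about the tool's x, y, z in degrees. In form: dx dy dz rx ry rz; .... A call has 1 to 20 rows; each row shifts and turns the commanded pose from where the row before left it, along the tool's axes as they then stand; what a row does not reach is not made up. A row lasts 1/12 s, in which the tool goes at most 41.7 mm and 7.16 degrees, less where a joint would pass 70% of its speed; a pose out of reach is approached as far as the arm can. A call is refused whole if a number of a shift passes 0.0417 or a number of a turn 7.16, either way. A call with a gripper value outside its range is refused whole. "fingers" is the gripper's target within -1 to 1 (shut at 1, half-way at 0, fully open at -1), set as the call begins (left out, the last holds). The fingers move at their own pace and stop on an object; "grip_force" is the grip in N (left out, the last holds). Time passes only in rows, so rows that do not move let the fingers close. It gives the time, the measured TCP pose, the force, the opening and the grip force at its end, in the units of the state.
- sense(): the state, without advancing time (a new reading comes with each control period).
- read_camera(name): name is "scene" or "top" or "wrist"; returns the picture (420x560x3 uint8, red, green, blue); there is no depth.
- camera_info(name): a dict with "fx", "fy", "cx", "cy" (pixels), "dist" ([k1, k2, p1, p2, k3] as OpenCV has them; the pictures are not rectified), "view" (4x4, takes a point from world to camera coordinates); the wrist camera has in their place "hand_eye" (4x4, takes a point from camera to tool coordinates, whose origin is the TCP and whose axes are the flange's). Camera axes: x right, y down, z forward; pixel columns grow to the right and rows downward; lengths in mm; the calibration is good to about 2 mm. A picture is of the moment at which its call begins: read the wrist's pose just before it. camera_info takes no time and is no camera call.
- hand_in(): hands the job in; it is judged then, once.
The state is a dict: "clock": time; "qpos": joint angles; "joint_velocities": joint speeds; "joint_efforts": joint torques, N m; "tool_pos": TCP position; "ee_rot": TCP orientation; "force": force on the tool from outside, world axes, zero at the start; "wrist_torque": the same for the moment, N m; "grip_width": opening from 0.0 (shut) to 1.0 (fully open); "grasp_force": force on a finger pad.
Only numpy, scipy, OpenCV 4.12 (cv2) and the standard library are available. Lean on these libraries where they do the work, as an engineer would, in place of code of your own. Each camera call takes 0.05 s, during which the arm holds its last target. There are 200 camera calls.

## Working session

There is one attempt and no reset: what is moved stays moved. The work goes in short steps, Python scripts to look and compute and a tool call to move; the robot and the scene stay as the last step left them, time stands still between calls to the robot, and variables do not carry over. Pictures are saved under pics/ and viewed, at most 10 in all, crops included, and the job is handed in when it is done.

Besides the shell and the picture viewer there is one more tool, called after "Call:" as name(argument=value, ...) on one line, values as JSON. step_arm: Moves the arm, as the interface text tells. Its arguments: {"type":"object","properties":{"plan":{"type":"string"},"fingers":{"type":"number"},"grip_force":{"type":"number"}},"required":["plan"]}

```bash
mkdir -p pics
python3 - <<'E'
from cell import *
import cv2,numpy as np
for n in ("scene","top"):
    cv2.imwrite(f"pics/{n}0.png",read_camera(n)[:,:,::-1])
    c=camera_info(n); print(n,{k:np.round(v,3).tolist() for k,v in c.items()})
print(np.round(camera_info("wrist")["hand_eye"],3).tolist()); s=sense();print(s)
E
```

```text
scene {'fx': 471.077, 'fy': 471.077, 'cx': 281.902, 'cy': 204.721, 'dist': [0.018, 0.0, 0.0, 0.0, 0.0], 'view': [[0.705, 0.709, 0.02, -454.314], [0.507, -0.484, -0.713, -206.917], [-0.496, 0.513, -0.7, 1425.206], [0.0, 0.0, 0.0, 1.0]]}
top {'fx': 402.615, 'fy': 402.615, 'cx': 274.338, 'cy': 210.152, 'dist': [-0.045, 0.0, 0.0, 0.0, 0.0], 'view': [[0.013, -1.0, 0.028, 27.946], [-0.997, -0.015, -0.075, 564.257], [0.075, -0.027, -0.997, 776.778], [0.0, 0.0, 0.0, 1.0]]}
[[-0.001, -0.959, -0.283, 82.028], [1.0, -0.001, 0.0, -0.16], [-0.001, -0.283, 0.959, -156.645], [0.0, 0.0, 0.0, 1.0]]
{'clock': 0.1, 'qpos': array([-1.34001328e+00,  2.76535088e-01,  1.50598469e+00, -7.33786520e-06,
        1.36070432e+00, -1.20968656e-01]), 'joint_velocities': array([ 0.00068961, -0.00075768, -0.00225035,  0.0012357 , -0.00015103,
        0.00196104]), 'joint_efforts': array([ 1.24457172e-03, -4.05459595e+01, -2.37779546e+01,  7.03405822e-02,
        2.97612674e-02, -4.78854008e-05]), 'tool_pos': array([ 198.01387183, -539.33178193,  226.69802071]), 'ee_rot': array([-3.09152551e+00, -5.49403600e-01,  1.51813229e-04]), 'force': array([ 0.57021841, -0.05531799,  0.57623069]), 'wrist_torque': array([-0.05823078, -0.0326481 ,  0.0091087 ]), 'grasp_force': 0.0, 'grip_width': 1.0015016854871364}
```

View pics/top0.png

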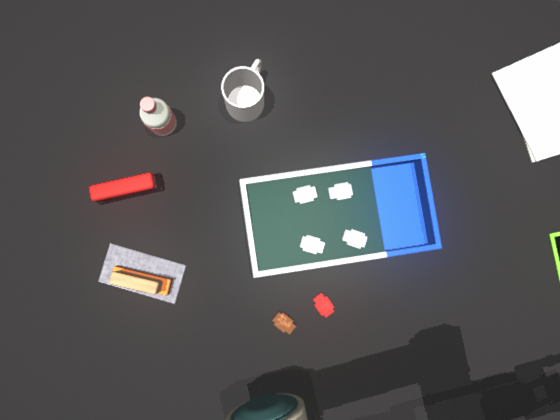

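View pics/scene0.png

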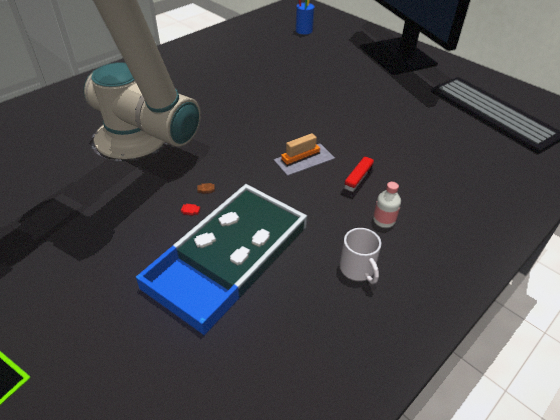

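The top view shows the board with white chips at about (305,195), (342,191), (312,245) and (355,239), and the tray at the right (405,205). The scraper is on its pad at (140,280). The scene view agrees. The brown (285,323) and red (324,305) look-alikes lie off the board; the four white ones on the green surface fit the description.

```bash
cat > h.py <<'E'
from cell import *
import cv2,numpy as np
from scipy.spatial.transform import Rotation as R
def cam(n,s=None):
    c=camera_info(n); K=np.array([[c['fx'],0,c['cx']],[0,c['fy'],c['cy']],[0,0,1]]); d=np.array(c['dist'])
    if n=='wrist':
        T=np.eye(4);T[:3,:3]=R.from_rotvec(s['ee_rot']).as_matrix();T[:3,3]=s['tool_pos'];C=T@np.array(c['hand_eye'])
    else: C=np.linalg.inv(c['view'])
    return K,d,C
def rays(px,cm):
    K,d,C=cm; u=cv2.undistortPoints(np.float64(px).reshape(-1,1,2),K,d)[:,0]
    return C[:3,3],np.c_[u,np.ones(len(u))]@C[:3,:3].T
def onz(px,cm,z):
    o,r=rays(px,cm); return o+r*((z-o[2])/r[:,2])[:,None]
def tri(pa,ca,pb,cb):
    o1,r1=rays(pa,ca);o2,r2=rays(pb,cb);r1=r1[0];r2=r2[0]
    t=np.linalg.lstsq(np.c_[r1,-r2],o2-o1,rcond=None)[0]
    a=o1+t[0]*r1;b=o2+t[1]*r2;return (a+b)/2,np.linalg.norm(a-b)
def hsv(im): return cv2.cvtColor(im,cv2.COLOR_RGB2HSV)
def blobs(m,amin=60):
    m=m.astype(np.uint8)*255
    cs=cv2.findContours(m,cv2.RETR_EXTERNAL,cv2.CHAIN_APPROX_NONE)[0]
    return sorted([c[:,0].astype(float) for c in cs if cv2.contourArea(c)>amin],key=lambda c:-cv2.contourArea(c.astype(np.float32)))
def rect(P):
    (x,y),(w,h),a=cv2.minAreaRect(np.float32(P[:,:2]))
    if w<h: w,h,a=h,w,a+90
    return np.round([x,y,w,h,(a+90)%180-90],1)
def cen(c):
    m=cv2.moments(c.astype(np.float32));return np.array([m['m10']/m['m00'],m['m01']/m['m00']])
E
python3 - <<'E'
from h import *
W={}
for n in("top","scene"):
    im=cv2.imread(f"pics/{n}0.png")[:,:,::-1].copy();H=hsv(im);h,s,v=[H[...,i].astype(int) for i in range(3)];cm=cam(n)
    print(n)
    b=blobs((h>105)&(h<125)&(s>150)&(v>60),400)
    for q in b[:1]: print('tray top z43',rect(onz(q,cm,43)))
    g=blobs((h>65)&(h<100)&(s>80)&(v>20)&(v<80),500)
    for q in g[:2]: print('green z35',rect(onz(q,cm,35)),cen(q))
    for q in blobs((v>190)&(s<40),60):
        p=cen(q)
        if n=='top' and 250<p[0]<375 and 175<p[1]<260 and len(q)<120 or n=='scene' and 190<p[0]<275 and 210<p[1]<260 and len(q)<120: print('chip',p.round(1),rect(onz(q,cm,44)))
    w=blobs((h>10)&(h<25)&(s>60)&(s<170)&(v>120),30)
    for q in w[:2]: print('wood z66',cen(q).round(1),rect(onz(q,cm,66)));
    W[n]=(cen(w[0]),cm)
    o=blobs((h>3)&(h<15)&(s>190)&(v>120),30)
    for q in o[:4]: print('orange z26',cen(q).round(1),rect(onz(q,cm,26)))
    f=blobs((s<60)&(v>60)&(v<190),500)
    for q in f[:6]: print('grey z4',cen(q).round(1),rect(onz(q,cm,4)))
print(tri(W['top'][0],W['top'][1],W['scene'][0],W['scene'][1]))
E
```

```text
top
tray top z43 [ 578.1 -219.6  190.9  113.5    9.4]
chip [311.8 244.2] [497.7 -36.6  45.2  31.8  74.8]
chip [354.6 238.3] [ 510.  -118.5   46.1   31.2   72.3]
chip [340.6 191. ] [601.2 -90.9  45.4  31.7 -78.5]
chip [304.6 194.1] [594.1 -21.7  44.9  31.1 -75.1]
wood z66 [132.9 281.7] [427.2 293.1  89.3  31.8  77.1]
wood z66 [283.5 322.7] [353.1  17.2  41.3  28.2  51.5]
grey z4 [261.  195.7] [ 591.6    2.7 1225.5  871.2  -88.2]
grey z4 [383.  406.3] [ 186.8 -168.6  216.    71.5   89.3]
scene
tray top z43 [ 588.8 -227.7  211.8  124.9    9.4]
green z35 [547.  -50.4 262.5 163.4 -80.7] [237.0959954  236.93526596]
green z35 [ 88.5 137.1 210.1  76.2 -44.1] [184.49986656 123.22284494]
chip [239.4 254.2] [601.  -90.1  43.8  28.6 -79.5]
chip [204.1 238.4] [ 509.7 -117.9   42.4   29.9   71.4]
chip [260.3 236. ] [593.  -21.1  43.4  29.8 -76.9]
chip [228.2 217.4] [496.2 -35.8  42.8  29.3  75.9]
wood z66 [301.1 140.1] [424.9 293.5  89.5  27.9  77.8]
orange z26 [298.5 155.4] [426.2 286.8 115.9  42.5  77.6]
grey z4 [110.8  58. ] [-417.1  219.  1250.3 1152.1   48.6]
grey z4 [512.4  39.6] [ 380.6 1507.1  915.   536.2  -67.5]
grey z4 [473.3 353.9] [1085.6  200.5  633.8   66.8  -89.8]
grey z4 [498.3 111.2] [687.6 944.6 392.4  99.1  -9.8]
grey z4 [360.5 256.2] [769.3 138.2 169.3  93.5 -57.5]
grey z4 [368.7  12.5] [ -94.7 1283.   483.8  223.6    2.9]
(array([423.77103519, 295.09424766,  64.55701723]), np.float64(2.142675859741806))
```

Call:
step_arm(plan=".0227 -.032 0 0 0 0;.0227 -.032 0 0 0 0;.0227 -.032 0 0 0 0;.0227 -.032 0 0 0 0;.0227 -.032 0 0 0 0;.0227 -.032 0 0 0 0;.0227 -.032 0 0 0 0;.0227 -.032 0 0 0 0;.0227 -.032 0 0 0 0;.0227 -.032 0 0 0 0;.0227 -.032 0 0 0 0;.0227 -.032 0 0 0 0;.0227 -.032 0 0 0 0;.0227 -.032 0 0 0 0;.0227 -.032 0 0 0 0;.0227 -.032 0 0 0 0;.0227 -.032 0 0 0 0;.0227 -.032 0 0 0 0;.0227 -.032 0 0 0 0;.0227 -.032 0 0 0 0", fingers=-1)

```text
clock: 1.77
tool_pos: [403.4, 219.5, 227.2]
ee_rot: [3.092, 0.551, -0.001]
force: [1.3, 0.3, 0.2]
grip_width: 1.002
grasp_force: 0.0
```

Call:
step_arm(plan=".0227 -.032 0 0 0 0;.0227 -.032 0 0 0 0;0 0 0 0 0 -7.15;0 0 0 0 0 -7.15;0 0 0 0 0 -7.15;0 0 0 0 0 -7.15;0 0 0 0 0 -7.15;0 0 0 0 0 -7.15;0 0 0 0 0 -7.15;0 0 0 0 0 -7.15;0 0 0 0 0 0;0 0 0 0 0 0")

```text
clock: 2.77
tool_pos: [424.2, 293.1, 227.1]
ee_rot: [-2.456, -1.959, 0.001]
force: [0.0, 0.5, -0.5]
grip_width: 0.999
grasp_force: 0.0
```

Run:
```python
from h import *
s=sense();print(s['tool_pos'],s['ee_rot'],s['qpos'],s['clock']);im=read_camera('wrist');cv2.imwrite('pics/w1.png',im[:,:,::-1])
np.save('w1.npy',np.r_[s['tool_pos'],s['ee_rot']])
```

```text
[424.16244269 293.06224877 227.10342338] [-2.45558207e+00 -1.95941192e+00  1.14535210e-03] [ 4.69643053e-01  1.86891762e-01  1.62727930e+00 -8.38725556e-05
  1.32814935e+00  6.93490027e-01] 2.7667
```

View pics/w1.png

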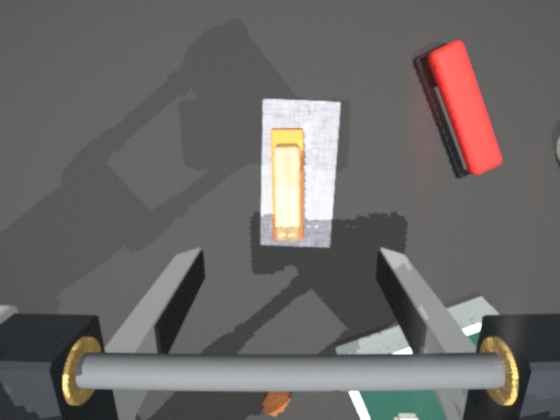

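The wrist view shows the grey pad with corners near (263,99), (340,101), (330,247) and (261,245). The scraper is on it, with its handle at x about 272–302, y about 143–240.

Run:
```python
from h import *
im=cv2.imread('pics/w1.png')[:,:,::-1].copy();a=np.load('w1.npy');cm=cam('wrist',dict(tool_pos=a[:3],ee_rot=a[3:]))
H=hsv(im);h,s,v=[H[...,i].astype(int) for i in range(3)]
reg=np.zeros(h.shape,bool);reg[90:255,250:350]=1
print('pix',H[190,288],H[135,288],H[190,320],H[190,275],H[190,300])
sc=reg&(s>70)
q=blobs(sc)[0];print('scraper all z26',rect(onz(q,cm,26)),cen(q))
q=blobs(sc&(s<170))[0];print('wood z66',rect(onz(q,cm,66)),cen(q));wc=cen(q)
P=np.array([[263,99],[340,101],[330,247],[261,245]]);w=onz(P,cm,4);print('pad corners',w.round(1).tolist(),w.mean(0))
m=blobs(reg&(v>110),2000);print('pad mask',rect(onz(m[0],cm,4)))
# two-view height: scene wood centroid
ims=cv2.imread('pics/scene0.png')[:,:,::-1].copy();print(tri(wc,cm,[301.1,140.1],cam('scene')),tri(wc,cm,[132.9,281.7],cam('top')))
```

```text
pix [ 30  20 255] [ 26 130 255] [120   3 253] [ 26  50 255] [ 15 142 250]
scraper all z26 [421.2 296.6 116.4  32.1  77.2] [287.22018758 183.18540023]
wood z66 [423.5 305.2 103.4  28.5  77.2] [287.22018758 183.18540023]
pad corners [[416.4, 385.6, 4.0], [492.1, 366.3, 4.0], [451.5, 212.5, 4.0], [375.7, 232.3, 4.0]] [433.94341168 299.18493189   4.        ]
pad mask [433.5 299.9 160.4  82.4  74.9]
(array([420.20448971, 303.72134533,  56.83385332]), np.float64(8.473828018633686)) (array([422.45687649, 303.11495221,  41.9910582 ]), np.float64(0.8249947314635261))
```

Call:
step_arm(plan=".002 -.0015 .035 0 0 0;0 0 .035 0 0 0;0 0 .035 0 0 0;0 0 .03 0 0 0;0 0 .02 0 0 0;0 0 .01 0 0 0;0 0 .008 0 0 0;0 0 0 0 0 0;0 0 0 0 0 0")

```text
clock: 3.57
tool_pos: [424.0, 295.8, 55.1]
ee_rot: [2.453, 1.962, 0.002]
force: [0.3, 0.3, -0.1]
grip_width: 1.0
grasp_force: 0.0
```

Call:
step_arm(plan="0 0 0 0 0 0;0 0 0 0 0 0;0 0 0 0 0 0;0 0 0 0 0 0;0 0 0 0 0 0;0 0 0 0 0 0;0 0 0 0 0 0;0 0 0 0 0 0;0 0 0 0 0 0;0 0 0 0 0 0;0 0 0 0 0 0;0 0 0 0 0 0", fingers=1, grip_force=40)

```text
clock: 4.57
tool_pos: [422.9, 295.4, 54.3]
ee_rot: [-2.452, -1.963, 0.001]
force: [-1.5, 1.3, -0.7]
grip_width: 0.251
grasp_force: 40.0
```

Call:
step_arm(plan="0 0 -.03 0 0 0;0 0 -.035 0 0 0;0 0 -.035 0 0 0;0 0 -.025 0 0 0;-.0307 .0186 0 0 0 0;-.0307 .0186 0 0 0 0;-.0307 .0186 0 0 0 0;-.0307 .0186 0 0 0 0;-.0307 .0186 0 0 0 0;-.0307 .0186 0 0 0 0;-.0307 .0186 0 0 0 0;-.0307 .0186 0 0 0 0;0 0 0 0 0 0")

```text
clock: 5.65
tool_pos: [517.2, 17.1, 179.1]
ee_rot: [2.454, 1.954, -0.002]
force: [0.8, 0.6, -1.2]
grip_width: 0.252
grasp_force: 40.0
```

Call:
step_arm(plan="0 0 0 0 0 6.78;0 0 0 0 0 6.78;0 0 0 0 0 6.78;0 0 0 0 0 6.78;0 0 0 0 0 6.78;0 0 0 0 0 6.78;0 0 0 0 0 6.78;0 0 0 0 0 6.78;0 0 0 0 0 6.78;0 0 0 0 0 6.78;0 0 0 0 0 0;0 0 0 0 0 0")

```text
clock: 6.65
tool_pos: [514.4, 23.5, 179.1]
ee_rot: [-3.13, -0.267, 0.001]
force: [-0.5, -0.5, -1.4]
grip_width: 0.255
grasp_force: 40.0
```

Run:
```python
from h import *
s=sense();print(s['tool_pos'],s['ee_rot'],s['qpos'],s['clock'],s['force']);im=read_camera('wrist');cv2.imwrite('pics/w2.png',im[:,:,::-1])
np.save('w2.npy',np.r_[s['tool_pos'],s['ee_rot']])
```

```text
[514.41054702  23.53884105 179.12299746] [-3.13017610e+00 -2.66831884e-01  1.15746591e-03] [-8.94081469e-02  2.19603209e-01  1.70864241e+00 -6.93515201e-05
  1.21408382e+00  1.31133358e+00] 6.65 [-0.52888267 -0.48337095 -1.3576754 ]
```

View pics/w2.png

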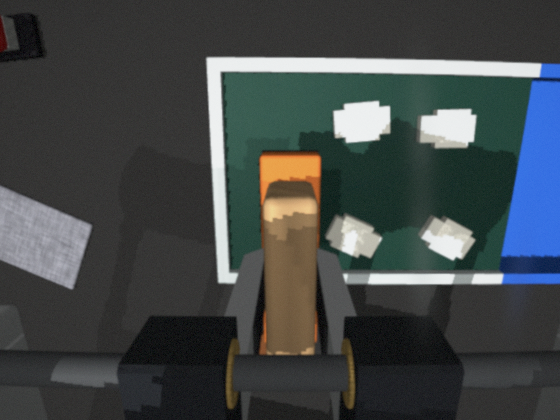

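The wrist view shows the scraper in the jaws, with its far end at (262–320,153). The board rails' outer corners are near (208,58) and (218,284), the rail/tray joint is at (541,65), and the four chips lie at (362,122), (448,128), (354,236) and (447,238).

Run:
```python
from h import *
a=np.load('w2.npy');cm=cam('wrist',dict(tool_pos=a[:3],ee_rot=a[3:]))
P=np.array([[208,58],[218,284],[222,74],[541,65],[541,78],[503,273],[500,284]])
w=onz(P,cm,43)
c0=np.array([548.7,-42]);
def bf(w,t=9.4,c=c0):
    t=np.radians(t);return (w[:,:2]-c)@np.array([[np.cos(t),-np.sin(t)],[np.sin(t),np.cos(t)]])
print(w[:,:2].round(1).tolist());print(bf(w).round(1).tolist())
d=w[3]-w[0];print('rail dir',np.degrees(np.arctan2(d[1],d[0]))+90, 'end dir',np.degrees(np.arctan2(*(w[0]-w[1])[[1,0]])))
q=onz([[362,122],[448,128],[354,236],[447,238]],cm,44);print('chips',bf(q).round(1).tolist())
q=onz([[262,154],[320,154]],cm,179-50+22);print('scr end top',bf(q).round(1), bf(a[None,:3]))
```

```text
[[619.3, 104.7], [431.1, 75.4], [609.5, 92.7], [660.3, -150.5], [651.0, -153.7], [484.7, -178.8], [473.5, -179.9]]
[[93.6, 133.2], [-96.8, 135.1], [82.0, 123.0], [92.4, -125.2], [82.7, -127.0], [-85.5, -124.5], [-96.7, -123.7]]
rail dir 9.116017483164498 end dir 8.837824549630875
chips [[46.5, 13.5], [42.7, -56.0], [-49.5, 14.7], [-51.1, -67.1]]
scr end top [[34.8 84.9]
 [34.9 55.2]] [[-23.12482547  70.25915399]]
```

Call:
step_arm(plan="-.003 0 .03 0 0 .5;0 0 .03 0 0 0;0 0 .02 0 0 0;0 0 .008 0 0 0;0 0 .003 0 0 0;0 0 0 0 0 0;0 0 0 0 0 0;0 0 0 0 0 0")

```text
clock: 7.37
tool_pos: [513.0, 22.6, 89.7]
ee_rot: [3.131, 0.249, 0.004]
force: [0.7, -0.3, -1.7]
grip_width: 0.25
grasp_force: 40.0
```

Call:
step_arm(plan="0 0 .002 0 0 0;0 0 0 0 0 0;0 0 .001 0 0 0;0 0 0 0 0 0")

```text
clock: 7.7
tool_pos: [511.8, 22.7, 85.6]
ee_rot: [3.132, 0.248, 0.0]
force: [-0.7, -0.2, -1.9]
grip_width: 0.251
grasp_force: 40.0
```

Call:
step_arm(plan="0 0 .001 0 0 0;0 0 0 0 0 0;0 0 0 0 0 0")

```text
clock: 7.95
tool_pos: [511.9, 22.7, 85.3]
ee_rot: [3.132, 0.248, 0.001]
force: [-1.1, 0.0, 5.9]
grip_width: 0.253
grasp_force: 40.0
```

Call:
step_arm(plan="0 0 -.001 0 0 0;0 .006 0 0 0 0;0 .012 0 0 0 0;0 .012 0 0 0 0;0 .012 0 0 0 0;0 .012 0 0 0 0;0 .012 0 0 0 0;0 .012 0 0 0 0;0 .012 0 0 0 0;0 .012 0 0 0 0;0 .012 0 0 0 0;0 .012 0 0 0 0;0 .012 0 0 0 0;0 .012 0 0 0 0;0 .012 0 0 0 0;0 .01 0 0 0 0;0 .01 0 0 0 0;0 0 0 0 0 0")

```text
clock: 9.45
tool_pos: [541.2, -159.2, 85.5]
ee_rot: [3.131, 0.246, 0.002]
force: [0.3, -0.2, -1.3]
grip_width: 0.253
grasp_force: 40.0
```

Run:
```python
from h import *
s=sense();print(s['tool_pos'],s['ee_rot'],s['clock'],s['force']);im=read_camera('wrist');t=read_camera('top')
t=cv2.resize(t[140:290,220:460],None,fx=2.3,fy=2.3)
o=np.zeros((345,1,3),np.uint8);cv2.imwrite('pics/s1.png',np.vstack([cv2.resize(im,(460,345)),cv2.resize(t,(460,288))[:255]])[:,:,::-1])
```

```text
[ 541.24647033 -159.24067227   85.50565966] [3.13052171e+00 2.45904362e-01 1.50890582e-03] 9.45 [ 0.25788408 -0.24100252 -1.28126905]
```

View pics/s1.png

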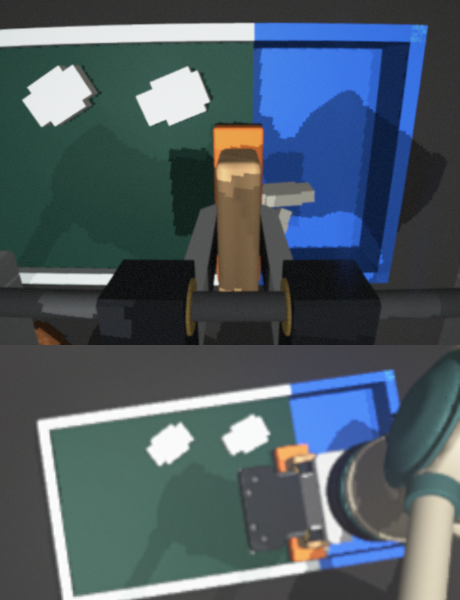

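After the first stroke the wrist view shows one chip tipping into the tray at (285,195). The other left chip is hidden, and the two right-hand chips still lie at (60,95) and (175,95).

Call:
step_arm(plan="0 .007 0 0 0 0;0 .007 0 0 0 0;0 .007 0 0 0 0;0 .007 0 0 0 0;0 0 0 0 0 0;0 0 0 0 0 0;0 0 0 0 0 0")

```text
clock: 10.13
tool_pos: [544.7, -184.6, 85.3]
ee_rot: [-3.131, -0.248, 0.001]
force: [-0.8, 1.0, -2.3]
grip_width: 0.254
grasp_force: 40.0
```

Run:
```python
from h import *
s=sense();print(s['tool_pos'],s['clock'],s['force']);im=read_camera('wrist');cv2.imwrite('pics/s2.png',im[:,:,::-1])
```

```text
[ 544.6989337  -184.61806996   85.34669556] 10.1333 [-0.76771557  1.01386081 -2.26010369]
```

View pics/s2.png

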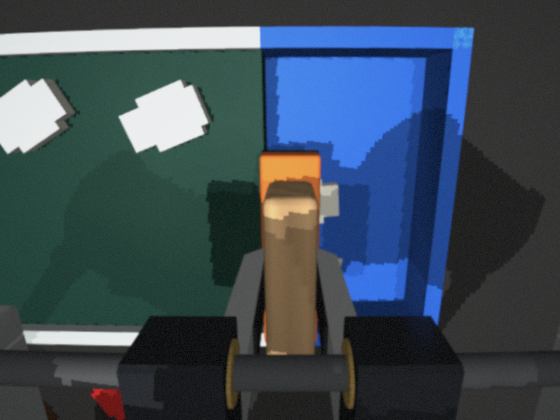

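Call:
step_arm(plan="0 0 -.025 0 0 0;0 0 -.025 0 0 0;.0095 -.035 0 0 0 0;.0095 -.035 0 0 0 0;.0095 -.035 0 0 0 0;.0095 -.035 0 0 0 0;.009 -.036 0 0 0 0;0 -.036 0 0 0 0;0 0 0 0 0 0;0 0 0 0 0 0;0 0 .025 0 0 0;0 0 .02 0 0 0;0 0 .004 0 0 0;0 0 0 0 0 0;0 0 0 0 0 0")

```text
clock: 11.43
tool_pos: [558.1, 31.0, 86.6]
ee_rot: [3.131, 0.246, -0.0]
force: [0.4, 0.1, -2.3]
grip_width: 0.248
grasp_force: 40.0
```

Run:
```python
from h import *
s=sense();print(s['tool_pos'],s['ee_rot'],s['clock'],s['force']);im=read_camera('wrist');t=read_camera('top')
cm=cam('wrist',s);H=hsv(im)
th=np.radians(9.2);M=np.array([[np.cos(th),-np.sin(th)],[np.sin(th),np.cos(th)]]);c=np.array([547.2,-42.2])
print('tcp board',(s['tool_pos'][:2]-c)@M)
for n,i,k in(('wrist',im,cm),('top',t,cam('top'))):
    H=hsv(i)
    for q in blobs((H[...,2]>150)&(H[...,1]<60),100):
        p=(onz(cen(q)[None],k,44)[0,:2]-c)@M
        if abs(p[0])<82 and -240<p[1]<120:print(n,cen(q).round(),p.round(1),rect(onz(q,k,44)))
cv2.imwrite('pics/s3.png',im[:,:,::-1])
```

```text
[558.08174983  30.98400233  86.55633376] [ 3.13141297e+00  2.46208480e-01 -7.37158611e-05] 11.4333 [ 0.39977388  0.08022353 -2.33916807]
tcp board [22.4425151  70.50279564]
wrist [314. 159.] [75.9 56.7] [579.  -10.  216.1 118.7 -80.7]
wrist [402. 198.] [53.4  6. ] [598.5 -27.8  43.5  30.3 -51.6]
wrist [530. 202.] [ 50.5 -70.2] [ 607.5 -102.9   40.6   30.5  -60.6]
top [305. 179.] [79.1  7.7] [623.9 -27.4 227.9 169.2  88.6]
top [280. 262.] [-72.5  78.6] [493.3  -0.7 170.   94.3 -80.7]
top [397. 237.] [ -59.5 -151.7] [ 5.135e+02 -2.020e+02  4.290e+01  3.160e+01 -4.000e-01]
top [387. 210.] [  -4.4 -141.4] [ 565.7 -183.2   41.4   29.2  -76.3]
```

View pics/s3.png

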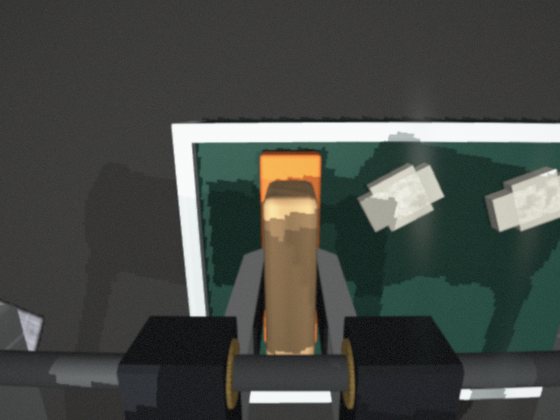

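The wrist view shows the scraper behind the two remaining chips at (402,198) and (530,202). In the top view the other two lie in the tray.

Call:
step_arm(plan="0 .006 .0007 0 0 0;0 .012 0 0 0 0;0 .012 0 0 0 0;0 .012 0 0 0 0;0 .012 0 0 0 0;0 .012 0 0 0 0;0 .012 0 0 0 0;0 .012 0 0 0 0;0 .012 0 0 0 0;0 .012 0 0 0 0;0 .012 0 0 0 0;0 .012 0 0 0 0;0 .012 0 0 0 0;0 .012 0 0 0 0;0 .012 0 0 0 0;0 .01 0 0 0 0;0 .01 0 0 0 0")

```text
clock: 12.95
tool_pos: [588.6, -160.7, 85.8]
ee_rot: [3.132, 0.248, 0.0]
force: [-0.3, 0.1, -1.7]
grip_width: 0.251
grasp_force: 40.0
```

Call:
step_arm(plan="0 .008 0 0 0 0;0 .008 0 0 0 0;0 .008 0 0 0 0;0 0 0 0 0 0;0 0 0 0 0 0;0 0 0 0 0 0;0 -.004 -.025 0 0 0;0 -.025 -.025 0 0 0;0 -.035 -.025 0 0 0;0 -.035 -.025 0 0 0;0 -.035 0 0 0 0;0 0 0 0 0 0;0 0 0 0 0 0")

```text
clock: 14.03
tool_pos: [570.8, -50.8, 184.9]
ee_rot: [3.131, 0.254, 0.001]
force: [-0.1, 0.8, -1.4]
grip_width: 0.252
grasp_force: 40.0
```

Run:
```python
from h import *
s=sense();print(s['tool_pos'],s['ee_rot'],s['clock'],s['force']);im=read_camera('wrist');t=read_camera('top')
cm=cam('wrist',s)
th=np.radians(9.2);M=np.array([[np.cos(th),-np.sin(th)],[np.sin(th),np.cos(th)]]);c=np.array([547.2,-42.2])
print('tcp board',(s['tool_pos'][:2]-c)@M)
for n,i,k in(('wrist',im,cm),('top',t,cam('top'))):
    H=hsv(i)
    for q in blobs((H[...,2]>110)&(H[...,1]<70),60):
        p=(onz(cen(q)[None],k,13)[0,:2]-c)@M
        if abs(p[0])<90 and -240<p[1]<120:print(n,cen(q).round(),p.round(1),rect(onz(q,k,13)))
cv2.imwrite('pics/s4.png',im[:,:,::-1])
```

```text
[570.82636348 -50.75801357 184.85015078] [3.13110138e+00 2.54178119e-01 8.92096863e-04] 14.0333 [-0.1476429   0.76532136 -1.42281613]
tcp board [ 21.95417483 -12.2253366 ]
wrist [244. 191.] [27.2 31. ] [519.6 -49.1 306.1 248.2 -80.8]
wrist [343. 298.] [-86.5 -66.9] [ 477.6 -144.6  123.6   84.2   19.8]
wrist [478. 166.] [  51.2 -187.9] [ 628.3 -219.8   45.    34.3  -21.4]
wrist [437. 280.] [ -66.5 -162.1] [ 507.7 -213.5   53.7   37.9    2.4]
wrist [433. 222.] [  -3.8 -150.5] [ 567.5 -192.6   41.    32.6  -80.7]
wrist [273. 212.] [6.5 3.4] [553.5 -38.8  14.   13.9 -89.3]
top [397. 238.] [ -61.4 -162.1] [ 5.129e+02 -2.124e+02  4.660e+01  3.280e+01 -4.000e-01]
top [398. 198.] [  17.9 -177.6] [ 592.1 -215.3   90.7   15.1   77.8]
```

View pics/s4.png

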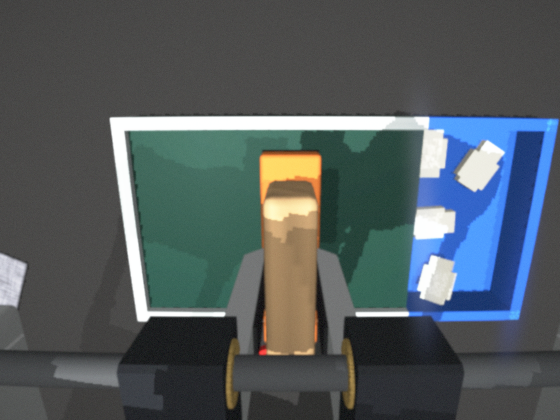

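The wrist view shows all four chips in the blue tray, at (433,155), (480,166), (433,222) and (437,280). The board is clear. I'll check the chip near the edge once the arm has moved away.

Call:
step_arm(plan="-.0078 -.0368 0 0 0 0;-.0078 -.0368 0 0 0 0;-.0078 -.0368 0 0 0 0;-.0078 -.0368 0 0 0 0;-.0078 -.0368 0 0 0 0;-.0078 -.0368 0 0 0 0;-.0078 -.0368 0 0 0 0;-.0078 -.0368 0 0 0 0;-.0078 -.0368 0 0 0 0;-.0078 -.0368 0 0 0 0;0 0 0 0 0 0")

```text
clock: 15.05
tool_pos: [434.7, 302.9, 183.5]
ee_rot: [-3.128, -0.253, 0.003]
force: [-0.4, -0.2, -2.1]
grip_width: 0.254
grasp_force: 40.0
```

Call:
step_arm(plan="0 0 0 0 0 -6.59;0 0 0 0 0 -6.59;0 0 0 0 0 -6.59;0 0 0 0 0 -6.59;0 0 0 0 0 -6.59;0 0 0 0 0 -6.59;0 0 0 0 0 -6.59;0 0 0 0 0 -6.59;0 0 0 0 0 -6.59;0 0 0 0 0 -6.59;0 0 0 0 0 0;0 0 0 0 0 0")

```text
clock: 16.05
tool_pos: [437.2, 297.0, 183.6]
ee_rot: [2.497, 1.906, -0.002]
force: [0.8, 0.1, -1.2]
grip_width: 0.252
grasp_force: 40.0
```

Run:
```python
from h import *
s=sense();print(s['tool_pos'],s['clock']);w=read_camera('wrist');t=read_camera('scene');u=read_camera('top')
a=cv2.resize(t[220:340,120:300],(720,480),interpolation=cv2.INTER_CUBIC)[:,:500];b=cv2.resize(w,(300,225))
k=cv2.resize(u[145:265,360:450],(300,400))[:255]
cv2.imwrite('pics/s5.png',np.hstack([a,np.vstack([b,k])])[:,:,::-1])
```

```text
[437.2445231  297.04368403 183.58713964] 16.05
```

View pics/s5.png

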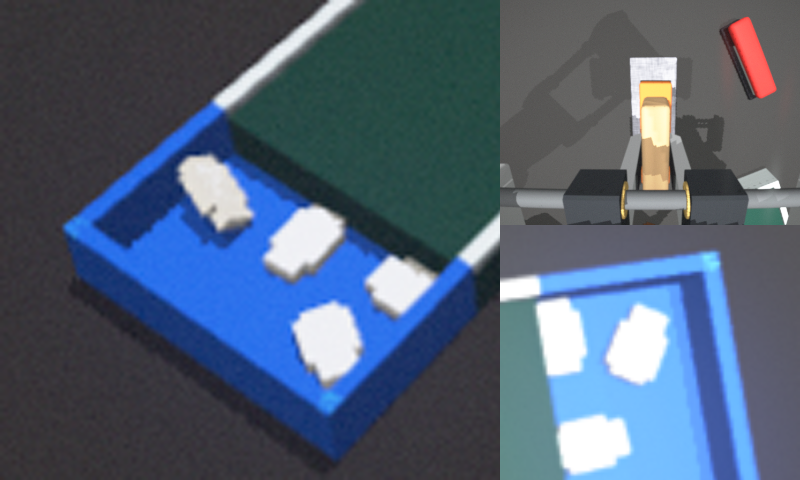

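The scene crop shows all four chips lying flat on the tray floor, at (215,190), (305,240), (400,285) and (330,340). The wrist inset shows the scraper over the pad.

Call:
step_arm(plan=".0016 -.0037 .03 0 0 0;0 0 .035 0 0 0;0 0 .03 0 0 0;0 0 .02 0 0 0;0 0 .008 0 0 0;0 0 .003 0 0 0;0 0 0 0 0 0;0 0 0 0 0 0")

```text
clock: 16.87
tool_pos: [434.5, 301.2, 59.3]
ee_rot: [2.493, 1.911, 0.004]
force: [0.3, -0.1, -1.1]
grip_width: 0.251
grasp_force: 40.0
```

Call:
step_arm(plan="0 0 .0015 0 0 0;0 0 0 0 0 0;0 0 .001 0 0 0;0 0 0 0 0 0")

```text
clock: 17.2
tool_pos: [433.6, 300.7, 56.1]
ee_rot: [2.493, 1.911, 0.001]
force: [0.1, 0.1, -1.1]
grip_width: 0.253
grasp_force: 40.0
```

Call:
step_arm(plan="0 0 .001 0 0 0;0 0 0 0 0 0;0 0 .001 0 0 0;0 0 0 0 0 0;0 0 0 0 0 0")

```text
clock: 17.62
tool_pos: [433.5, 300.7, 54.2]
ee_rot: [2.493, 1.911, 0.001]
force: [-0.9, 0.6, 4.0]
grip_width: 0.252
grasp_force: 40.0
```

Call:
step_arm(plan="0 0 0 0 0 0;0 0 0 0 0 0;0 0 0 0 0 0;0 0 0 0 0 0;0 0 0 0 0 0;0 0 0 0 0 0;0 0 0 0 0 0;0 0 0 0 0 0;0 0 0 0 0 0;0 0 0 0 0 0", fingers=-1)

```text
clock: 18.45
tool_pos: [433.4, 300.6, 53.7]
ee_rot: [2.493, 1.911, -0.0]
force: [0.3, 0.7, 0.0]
grip_width: 0.924
grasp_force: 0.0
```

Call:
step_arm(plan="0 0 -.01 0 0 0;0 0 -.03 0 0 0;0 0 -.035 0 0 0;0 0 -.035 0 0 0;0 0 -.035 0 0 0;0 0 -.03 0 0 0;0 0 0 0 0 0;0 0 0 0 0 0;0 0 0 0 0 0")

```text
clock: 19.2
tool_pos: [432.8, 300.3, 228.5]
ee_rot: [-2.493, -1.912, 0.001]
force: [0.2, 0.3, 0.1]
grip_width: 1.0
grasp_force: 0.0
```

Run:
```python
from h import *
s=sense();print(s['tool_pos'],s['clock'],s['grip_width'],s['joint_velocities'].round(3));w=read_camera('wrist');t=read_camera('scene')
cv2.imwrite('pics/s6.png',np.hstack([cv2.resize(w,(400,300)),cv2.resize(t,(400,300))])[:,:,::-1])
```

```text
[432.76324016 300.31486985 228.48595923] 19.2 0.9997653122363448 [-0.001  0.02   0.027  0.001 -0.003  0.001]
```

View pics/s6.png

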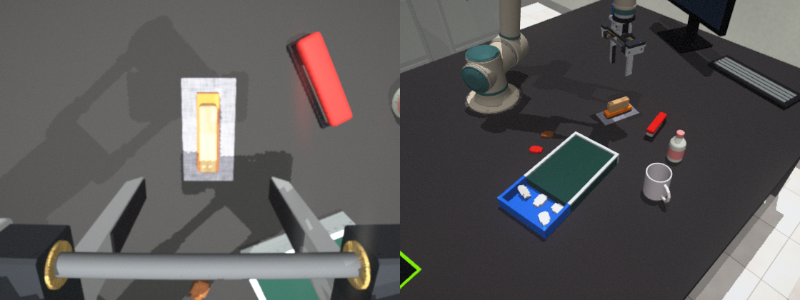

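The scraper stands centred on its pad at (208,133) in the wrist view, released. All four chips are in the tray and the stapler, mug and bottle have not moved.

```bash
python3 -c "from cell import *;print(hand_in())"
```

```text
the job is handed in; nothing more can be done
None
```

The job is handed in: in the last pictures all four chips lie in the tray, the scraper stands released in the middle of its pad, and the stapler, mug and bottle are where they were (the hand-in call gave no verdict).

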